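# Load the air press and trip its guarded lever

### The job

Push the press's tray, with the brass coupling standing in it, all the way in until it stops. Then reach down through the window in the top of the valve guard and press the lever fully down, so that the ram drops into the coupling, and come back out, without ever touching the guard. Do not touch or pick up the coupling, keep it upright, and leave the other things on the bench alone.

Things in the scene. Friction and masses are not known exactly. Their poses are not given: they have to be found in the camera images.
- press: Grey bench air press, fixed to the bench. Base 270 x 180 mm, 20 mm thick; column 80 mm wide and head 70 mm wide at the rear (own +x), head underside 150 mm and cylinder top 280 mm above the bench. Origin on the bench; own x (horizontal) points from the tray's push plate to the column, the way the tray slides in; the head spans own x 0 to 130 mm. It may stand to the left or right of the valve.
- push_plate (a point): Centre-line point on the outer face of the tray's upright push plate (aluminium, 90 mm wide, 10 mm thick, its top 76 mm and its lower edge 21 mm above the bench), 56 mm above the bench. It moves with the tray; push there along the press's own +x (the point's axes are those of the press).
- tray (a joint): Tray travel in m: 0 = out (start), 0.060 = fully home at a hard stop. Slides with about 3 N of friction and stays where it is left. At home the push plate's face is still about 123 mm in front of the press's origin.
- press_axis (a point): Point on the ram's vertical axis at the level of the tray's upper face (33 mm above the bench): the place of the coupling's origin when the tray is home. Fixed to the press.
- ram (a joint): Ram travel downward in m, 0 = up, 0.040 = down with the lever fully down. Driven by the lever (0.167 m per rad). Its 14 mm pilot pin then stands 14 mm deep in the coupling's bore; if the tray is not home it lands on the coupling and blocks.
- coupling: Loose brass pipe coupling, a plain tube 42 mm outside, 26 mm bore, 45 mm tall, about 0.2 kg, standing upright in a low four-sided nest (8 mm high) on the tray. Origin at the centre of its underside, z up.
- guard: Steel valve guard, fixed, an open cage of 6 mm upright bars 220 x 200 mm (own x, own y) with a flat 6 mm top plate whose upper face is 130 mm above the bench. Origin on the bench under the cage's centre. A rectangular window is cut through the top plate. Must not be touched.
- window (a point): Centre of the window, on the upper face of the guard's top plate (130 mm above the bench). The clear opening is 100 mm along own x and 110 mm along own y; z up.
- paddle (a point): Centre of the upper face of the lever's black paddle (36 mm along own x, 44 mm along own y, 8 mm thick), seen right below the window's centre. With the lever up it lies 12 mm below the guard's upper face; fully down it lies 37 mm below it, 93 mm above the bench. Moves with the lever.
- lever (a joint): Lever angle in rad: 0 = up (start), 0.24 = fully down at a hard stop. It is hinged 105 mm from the paddle's centre towards the valve's own +x, about a level axis. Needs about 5 to 7 N pressed straight down on the paddle and stays where it is left (no spring).
- spare: Bystander: a loose brass coupling like the other (42 mm, 45 mm tall), standing on the bench itself. Origin at the centre of its underside.
- spray_can: Bystander: loose can, 60 mm diameter, 170 mm tall, standing. Origin at the centre of its underside.
- screwdriver: Bystander: loose screwdriver 200 mm long lying on the bench. Origin near its middle, along its own x.
Things that resemble listed ones, but are neither listed nor needed, are in the scene too. What is shaped like the coupling but pink or red is not meant.

How it is judged:
By the outcome, as a careful person would: the job done as asked, in the order asked, and still so for the second after the job is handed in, with the robot touching nothing.
It also fails if it takes over 45 s, if anything falls off the work surface, if the arm or the gripper's body presses on something with over 40 N, if the wrist force passes 120 N, or if a joint passes its speed limit or range.

### The arm

A 6-joint arm with a two-finger parallel gripper is mounted at the origin on the work surface. World frame = base frame: x ahead of the robot, y to its left, z up, the work surface at z = 0. Lengths are in mm, angles in rad, forces in N, time in s.
With the tool pointing down it reaches from about 275 to 825 mm from the base axis. Payload 4.9 kg.
Tool frame: the origin (TCP) lies at the very end of the fingers, on their centre line; the grasp point (between the pads) lies 19 mm behind it (robot.grip_point_offset is the distance from the TCP to the grasp point, in mm); z points along the fingers, y is the line along which they close (so a half turn about z gives the same grasp; the last joint's range is limited). The gripper opens to 85 mm and grips with 20 to 120 N. Pads are 22 mm wide; open, the fingers measure 114 mm over their backs; the gripper's body (76 mm by 85 mm) begins 54 mm behind the grasp point. The pads swing forward as they close: fully open they stand 13 mm farther back than shut.
Start: joints at [-1.443, 0.326, -0.193, 1.052, 0, 1.437], TCP at [142.362, -531.273, 202.581] pointing down, gripper open.
Joint ranges: [-2.65, 2.65], [-0.97, 1.79], [-1.3, 1.35], [-1.93, 2.1], [-1.47, 1.37], [-3.14, 3.14]. Speed limits (rad/s): [2.57, 2.57, 3.14, 3.14, 3.14, 3.14].

### API

Orientations are given as a 3x3 rotation matrix whose columns are the frame's x, y, z axes.
In Python, from workcell import readout, viewer, robot gives the robot as it stands.
- The arm moves only by the tool apply_moves, never from a script. Its argument "plan" is a list that holds one entry, the list of rows, each a list of 7 numbers: the shift along the tool's x, y, z in mm, then the turn, a rotation vector about the tool's x, y, z in degrees, then the opening in per cent of the stroke, from 0 (shut) to 100 (fully open). A call has 1 to 20 rows; each row is the pose to reach, as a shift and turn from the pose commanded when the call began, along the tool's axes at that moment; what a row does not reach only later rows make up. A row lasts 1/12 s, in which the tool goes at most 41.7 mm and 7.16 degrees, less where a joint would pass 70% of its speed; a pose out of reach is approached as far as the arm can. A call with a gripper value outside its range is refused whole. The fingers move at their own pace and stop on an object; the grip force is fixed at half the most. Time passes only in rows, so rows that repeat a pose let the fingers close. It gives the time, the measured TCP pose, the force, the opening and the grip force at its end, in the units of the state.
- readout.sense(): the state, without advancing time (a new reading comes with each control period).
- viewer.grab_frame(name): name is "scene" or "top"; returns (picture, depth): 480x640x3 uint8, red, green, blue; 480x640 float32, mm along the optical axis (not along the pixel's ray), 0 where there is no reading.
- viewer.calibration(name): a dict with "camera_matrix" (3x3 intrinsics, pixels), "pose" (4x4, takes a point from camera to world coordinates). Camera axes: x right, y up, looking along -z (the intrinsics and any distortion apply to the point x, -y, -z); pixel columns grow to the right and rows downward; lengths in mm; the calibration is good to about 2 mm. A picture is of the moment at which its call begins. calibration takes no time and is no camera call.
- robot.finish_job(): hands the job in; it is judged then, once.
The state is a dict: "clock": time; "joints": joint angles; "joint_vel": joint speeds; "tau": joint torques, N m; "position": TCP position; "tcp_rot": TCP orientation; "contact_force": force on the tool from outside, world axes, zero at the start; "moment": the same for the moment, N m; "gripper_width": finger opening in mm; "grasp_force": force on a finger pad.
Only numpy, scipy, OpenCV 4.12 (cv2) and the standard library are available. Lean on these libraries where they do the work, as an engineer would, in place of code of your own. Each camera call takes 0.05 s, during which the arm holds its last target. There are 200 camera calls.

## Working session

There is one attempt and no reset: what is moved stays moved. The work goes in short steps, Python scripts to look and compute and a tool call to move; the robot and the scene stay as the last step left them, time stands still between calls to the robot, and variables do not carry over. Pictures are saved under pics/ and viewed, at most 10 in all, crops included, and the job is handed in when it is done.

Besides the shell and the picture viewer there is one more tool, called after ">>>" in YAML: its name, and indented under it one key for each argument. apply_moves: Moves the arm, as the interface text tells. Its arguments: {"type":"object","properties":{"plan":{"type":"array","items":{"type":"array","items":{"type":"array","items":{"type":"number"}}}}},"required":["plan"]}

```bash
mkdir -p pics
cat > h.py <<'E'
import numpy as np,cv2
from workcell import readout,viewer,robot
def grab(n,tag):
    p,d=viewer.grab_frame(n); cv2.imwrite(f'pics/{tag}.png',p[:,:,::-1]); np.save(f'{tag}.npy',d); return p,d
def world(n,d):
    c=viewer.calibration(n);K=c['camera_matrix'];T=np.array(c['pose'])
    v,u=np.mgrid[0:480,0:640]
    x=(u-K[0][2])/K[0][0]*d;y=(v-K[1][2])/K[1][1]*d
    P=np.stack([x,-y,-d,np.ones_like(d)],-1)@T.T
    P[d<=0]=np.nan
    return P[...,:3]
E
python3 - <<'E'
from h import *
for n in('scene','top'):
    grab(n,n+'0'); c=viewer.calibration(n); print(c)
s=readout.sense();print(s['clock'],s['position'],s['tcp_rot'],s['gripper_width'])
E
```

```text
{'camera_matrix': array([[570.04601997,   0.        , 319.63021016],
       [  0.        , 570.04601997, 233.93810963],
       [  0.        ,   0.        ,   1.        ]]), 'pose': array([[ 7.35196185e-01, -5.45599730e-01,  4.02253035e-01,
         1.19177084e+03],
       [ 6.77808579e-01,  5.84814975e-01, -4.45608544e-01,
        -6.42515957e+02],
       [ 7.88030283e-03,  6.00260260e-01,  7.99765916e-01,
         1.27342834e+03],
       [ 0.00000000e+00,  0.00000000e+00,  0.00000000e+00,
         1.00000000e+00]])}
{'camera_matrix': array([[586.35212922,   0.        , 314.31986172],
       [  0.        , 586.35212922, 234.6226572 ],
       [  0.        ,   0.        ,   1.        ]]), 'pose': array([[-9.89050751e-03,  9.95841439e-01, -9.05649257e-02,
         4.51208879e+02],
       [-9.99885492e-01, -1.08865921e-02, -1.05111841e-02,
         1.91968642e+01],
       [-1.14534161e-02,  9.04505943e-02,  9.95835081e-01,
         1.48756566e+03],
       [ 0.00000000e+00,  0.00000000e+00,  0.00000000e+00,
         1.00000000e+00]])}
0.1 [ 142.32714595 -530.68491397  201.886962  ] [[ 9.65915825e-01  2.58856316e-01 -1.66131289e-04]
 [ 2.58856253e-01 -9.65914581e-01  1.56958073e-03]
 [ 2.45827250e-04 -1.55908698e-03 -9.99998754e-01]] 85.52124650962492
```

View pics/scene0.png

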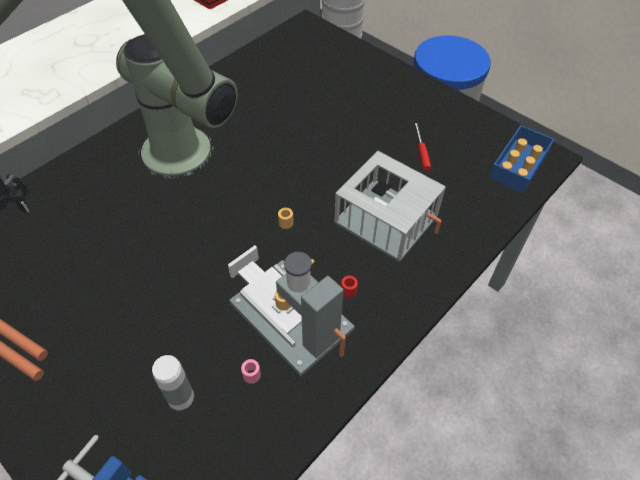

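View pics/top0.png

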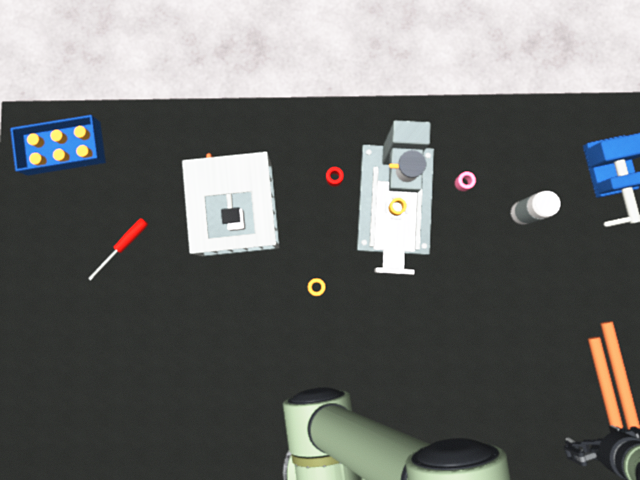

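The top view shows the press at (395,200) with its push plate at (395,271). The coupling in the tray is at (398,207), and the guard is at (230,203) with the black paddle at (232,216). Things that could be taken for the coupling: the spare (316,287), the red one (335,175), the pink one (465,181) and the box of brass pieces (55,145). The one in the tray is the coupling meant.

Run:
```python
from h import *
p=cv2.imread('pics/top0.png'); P=world('top',np.load('top0.npy'))
def rect(m,name):
    q=P[m][:,:2].astype(np.float32); (c,s,a)=cv2.minAreaRect(q); print(name,len(q),np.round(c,1),np.round(s,1),round(a,2),'z',np.round(np.median(P[m][:,2]),1))
def box(u0,u1,v0,v1):
    m=np.zeros((480,640),bool); m[v0:v1,u0:u1]=1; return m
Z=P[...,2]
g=box(175,285,145,262)&(abs(Z-130)<7)
g=cv2.morphologyEx(g.astype(np.uint8),cv2.MORPH_OPEN,np.ones((3,3)))>0
rect(g,'guard top')
cn,h=cv2.findContours(g.astype(np.uint8),cv2.RETR_CCOMP,cv2.CHAIN_APPROX_NONE)
for c,hh in zip(cn,h[0]):
    if len(c)>40:
        mm=np.zeros_like(g); mm[c[:,0,1],c[:,0,0]]=1; mm&=abs(Z-130)<9; rect(mm,'contour hole' if hh[3]>=0 else 'outer')
k=box(205,256,190,240)&(p.max(2)<70)
n,l,st,ce=cv2.connectedComponentsWithStats(k.astype(np.uint8))
for i in range(1,n):
    if st[i,4]>50: print(st[i]); rect(l==i,'paddle')
pl=box(365,425,255,285)&(abs(Z-74)<8); rect(pl,'plate')
tr=box(370,425,160,285)&(abs(Z-33)<5); rect(tr,'tray')
b=box(350,440,130,262)&(abs(Z-20)<5); rect(b,'base')
cc=box(380,412,190,220)&(abs(Z-78)<5); rect(cc,'coupling')
hd=box(350,440,100,190)&(Z>140); rect(hd&(Z<230),'head');rect(hd&(Z>270),'cyl')
s=box(300,333,275,300)&(abs(Z-45)<5); rect(s,'spare')
for (x,y) in [(395,274),(395,260),(395,250)]: print(x,y,P[y,x].round(1))
a=np.hstack([cv2.resize(p[140:265,170:290],None,fx=3.3,fy=3.3),cv2.resize(p[140:265,340:460],None,fx=3.3,fy=3.3)])
cv2.imwrite('pics/crop.png',a)
```

```text
guard top 5769 [654.5 233.9] [221.2 200.7] 5.31 z 130.3
outer 379 [654.5 233.9] [221.2 200.7] 5.31 z 130.1
contour hole 213 [622.  232.5] [121.1 122.3] 8.22 z 130.0
[222 208  17  15 113]
paddle 113 [623.5 230.7] [30.3 36.7] 7.24 z nan
plate 151 [ 491.5 -158.1] [88.4  9.9] 86.27 z 75.9
tray 2469 [ 624.5 -173.1] [134.9 277.2] 87.64 z 33.3
base 2384 [ 662.  -170.7] [180.5 295. ] 86.13 z 20.0
coupling 138 [ 649.  -169.4] [38.9 39.8] 86.84 z 77.5
head 926 [ 736.1 -175.4] [ 79.5 136.5] 86.24 z 199.9
cyl 601 [ 708.6 -173. ] [55.5 57.4] 88.46 z 279.9
spare 123 [455.4  31. ] [39.9 38.1] 44.25 z 45.4
395 274 [ 484.3 -168.3   -1.4]
395 260 [ 518.4 -165.4   27.2]
395 250 [ 543.2 -165.7   29.8]
```

View pics/crop.png

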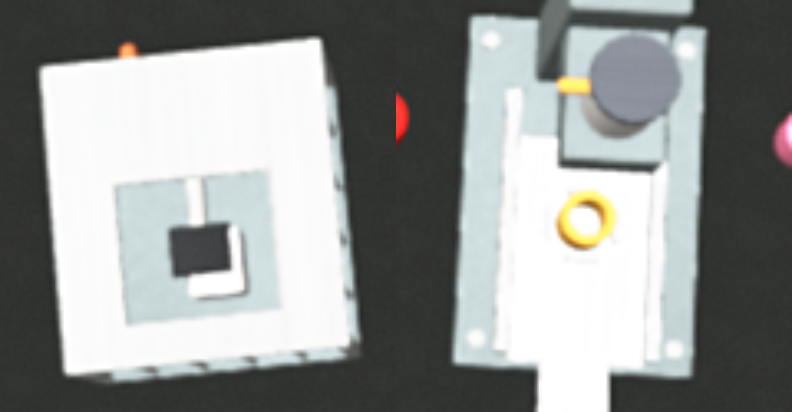

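Run:
```python
from h import *
def lift(n,u,v,z):
    c=viewer.calibration(n);K=c['camera_matrix'];T=c['pose']
    d=T[:3,:3]@np.array([(u-K[0,2])/K[0,0],-(v-K[1,2])/K[1,1],-1]);o=T[:3,3]
    return (o+d*(z-o[2])/d[2]).round(1)
f=lambda c,z:lift('top',(c[0]+.5)/3.3-.5+170,(c[1]+.5)/3.3-.5+140,z)
W=[f(c,130) for c in[(114,184),(270,170),(283,310),(127,325)]];Q=[f(c,118) for c in[(168,228),(228,224),(233,273),(173,278)]]
print(W,np.mean(W,0));print(Q,np.mean(Q,0))
# scene view crop of guard for cross-check
p=cv2.imread('pics/scene0.png');cv2.imwrite('pics/crop2.png',cv2.resize(p[140:265,325:455],None,fx=4,fy=4))
```

```text
[array([669.8, 290.8, 130. ]), array([678.5, 179.8, 130. ]), array([578.6, 170.6, 130. ]), array([569.2, 280.9, 130. ])] [624.025 230.525 130.   ]
[array([639.5, 254.3, 118. ]), array([641.9, 211.3, 118. ]), array([606.6, 207.7, 118. ]), array([603.5, 250.5, 118. ])] [622.875 230.95  118.   ]
```

>>> apply_moves:
  plan:
    - [[400, -281, 0, 0, 0, 18.75, 0], [400, -281, 0, 0, 0, 18.75, 0], [400, -281, 0, 0, 0, 18.75, 0], [400, -281, 0, 0, 0, 18.75, 0], [400, -281, 0, 0, 0, 18.75, 0], [400, -281, 0, 0, 0, 18.75, 0], [400, -281, 0, 0, 0, 18.75, 0], [400, -281, 0, 0, 0, 18.75, 0], [400, -281, 0, 0, 0, 18.75, 0], [400, -281, 0, 0, 0, 18.75, 0], [400, -281, 0, 0, 0, 18.75, 0], [400, -281, 0, 0, 0, 18.75, 0], [400, -281, 0, 0, 0, 18.75, 0], [400, -281, 0, 0, 0, 18.75, 0], [400, -281, 0, 0, 0, 18.75, 0]]

```text
clock: 1.35
position: [455.5, -156.2, 202.2]
tcp_rot: [[0.998, -0.065, -0.001], [-0.065, -0.998, 0.0], [-0.001, 0.0, -1.0]]
contact_force: [0.0, -0.3, 0.3]
gripper_width: 0.2
grasp_force: 0.0
```

>>> apply_moves:
  plan:
    - [[0, 0, 40, 0, 0, 0, 0], [0, 0, 80, 0, 0, 0, 0], [0, 0, 120, 0, 0, 0, 0], [0, 0, 150, 0, 0, 0, 0], [0, 0, 152, 0, 0, 0, 0], [6, 0, 152, 0, 0, 0, 0], [10, 0, 152, 0, 0, 0, 0], [13, 0, 152, 0, 0, 0, 0], [16, 0, 152, 0, 0, 0, 0], [19, 0, 152, 0, 0, 0, 0], [22, 0, 152, 0, 0, 0, 0], [25, 0, 152, 0, 0, 0, 0], [28, 0, 152, 0, 0, 0, 0], [31, 0, 152, 0, 0, 0, 0], [34, 0, 152, 0, 0, 0, 0], [37, 0, 152, 0, 0, 0, 0], [40, 0, 152, 0, 0, 0, 0], [43, 0, 152, 0, 0, 0, 0], [46, 0, 152, 0, 0, 0, 0], [49, 0, 152, 0, 0, 0, 0]]

```text
clock: 3.02
position: [505.1, -159.5, 50.5]
tcp_rot: [[0.998, -0.065, -0.0], [-0.065, -0.998, 0.0], [-0.0, -0.0, -1.0]]
contact_force: [-0.1, 0.3, 0.5]
gripper_width: 0.2
grasp_force: 0.0
```

Run:
```python
from h import *
p,d=grab('top','t1');cv2.imwrite('pics/c1.png',cv2.resize(p[100:300,290:450,::-1],None,fx=3,fy=3))
P=world('top',d);Z=P[...,2];m=np.zeros((480,640),bool);m[190:220,380:415]=1;m&=abs(Z-78)<5
print(P[m].mean(0),m.sum())
```

```text
[ 649.39675249 -169.63475145   77.65128414] 133
```

View pics/c1.png

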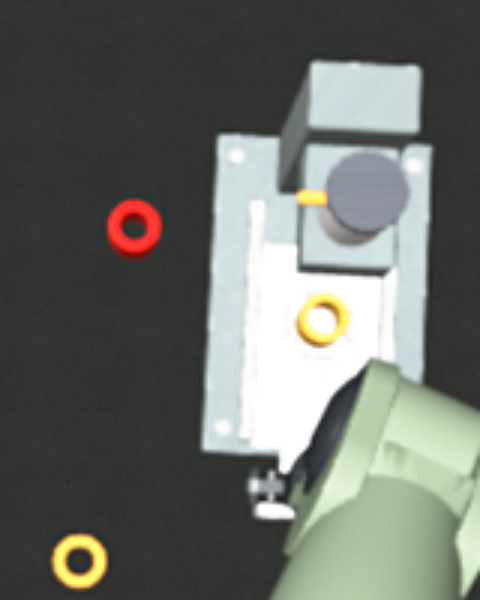

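Run:
```python
from h import *
p,d=grab('scene','s1');cv2.imwrite('pics/cs1.png',cv2.resize(p[180:380,180:380,::-1],None,fx=3,fy=3))
P0=world('top',np.load('top0.npy'));P1=world('top',np.load('t1.npy'))
for v in range(262,278):print(v,P0[v,385].round(0),P0[v,405].round(0),P0[v,410].round(0))
```

```text
262 [ 513. -139.   38.] [ 514. -194.    0.] [ 514. -206.    2.]
263 [ 511. -140.   32.] [ 512. -194.    2.] [ 512. -206.    4.]
264 [ 509. -140.   34.] [ 509. -193.    4.] [ 509. -207.   -4.]
265 [ 506. -139.   35.] [ 507. -194.    2.] [ 507. -207.   -3.]
266 [ 503. -139.   35.] [ 504. -194.   -3.] [ 504. -207.   -2.]
267 [ 501. -139.   35.] [ 502. -193.    4.] [ 502. -207.   -3.]
268 [ 497. -134.   80.] [ 499. -193.    2.] [ 499. -206.    1.]
269 [ 495. -134.   79.] [ 494. -183.   76.] [ 497. -207.   -3.]
270 [ 492. -134.   82.] [ 492. -183.   75.] [ 492. -193.   86.]
271 [ 490. -134.   81.] [ 490. -183.   74.] [ 489. -195.   76.]
272 [ 488. -137.   56.] [ 487. -183.   76.] [ 487. -195.   74.]
273 [ 487. -142.    6.] [ 485. -184.   62.] [ 485. -195.   76.]
274 [ 484. -142.    6.] [ 484. -193.   -0.] [ 484. -206.    0.]
275 [ 482. -143.   -6.] [ 482. -193.   -0.] [ 481. -206.    1.]
276 [ 479. -143.    2.] [ 479. -194.   -5.] [ 479. -205.    3.]
277 [ 477. -143.    1.] [ 476. -193.    1.] [ 476. -206.   -0.]
```

View pics/cs1.png

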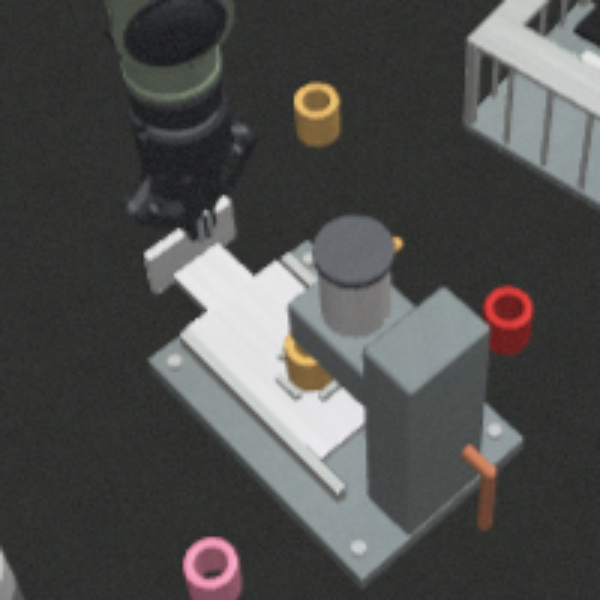

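Run:
```python
from h import *
def proj(n,X):
    c=viewer.calibration(n);K=c['camera_matrix'];q=np.linalg.inv(c['pose'])@np.r_[X,1]
    return np.round([K[0,2]+K[0,0]*q[0]/-q[2],K[1,2]-K[1,1]*q[1]/-q[2]],1)
for X in[(505,-159.5,50.5),(505,-159.5,124),(486.5,-158,76),(496.5,-158.5,76),(491.5,-113,76),(491.5,-203,76)]: print(X,proj('scene',X),(proj('scene',X)-180)*3,proj('top',X))
P=world('scene',np.load('s1.npy'))
for v in range(232,268,3): print(v,[tuple(P[v,u].round(0).astype(int)) if P[v,u,0]==P[v,u,0] else None for u in(236,242,246,250,254)])
s=readout.sense();print(s['position'],s['joints'],s['contact_force'])
```

```text
(505, -159.5, 50.5) [247.  263.8] [201.  251.4] [393.9 265.1]
(505, -159.5, 124) [244.2 247.2] [192.6 201.6] [397.8 263.8]
(486.5, -158, 76) [241.6 253.7] [184.8 221.1] [394.7 272.4]
(496.5, -158.5, 76) [244.1 256.1] [192.3 228.3] [394.9 268.2]
(491.5, -113, 76) [255.7 244.4] [227.1 193.2] [375.9 270.5]
(491.5, -203, 76) [229.7 265.6] [149.1 256.8] [413.5 270.1]
232 [(np.int64(525), np.int64(-189), np.int64(232)), (np.int64(535), np.int64(-180), np.int64(234)), (np.int64(537), np.int64(-170), np.int64(225)), (np.int64(542), np.int64(-163), np.int64(223)), (np.int64(517), np.int64(-133), np.int64(171))]
235 [(np.int64(526), np.int64(-192), np.int64(225)), (np.int64(537), np.int64(-182), np.int64(226)), (np.int64(541), np.int64(-174), np.int64(221)), (np.int64(544), np.int64(-165), np.int64(216)), (np.int64(425), np.int64(-64), np.int64(8))]
238 [(np.int64(515), np.int64(-185), np.int64(197)), (np.int64(534), np.int64(-182), np.int64(212)), (np.int64(515), np.int64(-157), np.int64(168)), (np.int64(523), np.int64(-151), np.int64(171)), (np.int64(508), np.int64(-128), np.int64(134))]
241
[... 1658 characters left out ...]
int64(499), np.int64(-131), np.int64(36))]
262 [(np.int64(497), np.int64(-187), np.int64(80)), (np.int64(493), np.int64(-166), np.int64(54)), (np.int64(496), np.int64(-156), np.int64(46)), (np.int64(499), np.int64(-145), np.int64(38)), (np.int64(506), np.int64(-137), np.int64(35))]
265 [(np.int64(493), np.int64(-185), np.int64(60)), (np.int64(494), np.int64(-168), np.int64(43)), (np.int64(498), np.int64(-158), np.int64(36)), (np.int64(505), np.int64(-151), np.int64(35)), (np.int64(511), np.int64(-143), np.int64(32))]
[ 505.50359541 -159.68571063   50.59758403] [-4.45265300e-01  4.43564374e-01 -4.48739701e-01  6.78001275e-01
  9.82084429e-06  2.76166503e+00] [0.64689746 0.62321727 0.02018814]
```

The pictures show the plate has not moved. The shut fingers hang above it, with their tips near z≈87 in the depth image although the readout says 50. I'll back off and measure the true tip height.

>>> apply_moves:
  plan:
    - [[0, 0, -30, 0, 0, 0, 0], [0, 0, -30, 0, 0, 0, 0], [-30, 0, -30, 0, 0, 0, 0], [-60, 0, -30, 0, 0, 0, 0], [-60, 0, -30, 0, 0, 0, 0], [-60, 0, -30, 0, 0, 0, 0]]

```text
clock: 3.62
position: [443.4, -155.1, 80.5]
tcp_rot: [[0.998, -0.066, -0.001], [-0.066, -0.998, 0.001], [-0.001, -0.0, -1.0]]
contact_force: [0.4, 0.0, 0.9]
gripper_width: 0.1
grasp_force: 0.0
```

Run:
```python
from h import *
print([a for a in dir(robot) if a[0]!='_'],[a for a in dir(readout) if a[0]!='_'],robot.grip_point_offset)
p,d=grab('scene','s2');P=world('scene',d)
s=readout.sense();T=s['position'];print(T,s['joints'],s['gripper_width'])
m=(np.hypot(P[...,0]-T[0],P[...,1]-T[1])<25)&(P[...,2]>40)
z=P[m][:,2];print(np.sort(z)[:25].round(0))
for lo in range(60,180,10):
    k=m&(P[...,2]>=lo)&(P[...,2]<lo+10);print(lo,k.sum(),P[k].mean(0).round(0),P[k].min(0).round(0),P[k].max(0).round(0))
cv2.imwrite('pics/cs2.png',cv2.resize(p[160:310,160:320,::-1],None,fx=4,fy=4))
```

```text
['MotionError', 'finish_job', 'grip_point_offset'] ['sense'] 18.700000000000003
[ 445.13944047 -155.7897066    80.83575618] [-4.93454272e-01  3.10158478e-01 -5.65751123e-01  6.93898565e-01
  1.36325493e-04  2.71410987e+00] -0.0018811779493165908
[109. 111. 114. 115. 115. 115. 116. 117. 117. 117. 119. 119. 120. 121.
 121. 122. 122. 123. 123. 124. 125. 125. 125. 125. 126.]<stdin>:8: RuntimeWarning: Mean of empty slice.
  ret = um.true_divide(
Traceback (most recent call last):
ValueError: zero-size array to reduction operation minimum which has no identity
```

>>> apply_moves:
  plan:
    - [[0, 0, 30, 0, 0, 0, 0], [0, 0, 55, 0, 0, 0, 0], [0, 0, 64, 0, 0, 0, 0], [0, 0, 64, 0, 0, 0, 0], [0, 0, 64, 0, 0, 0, 0]]

```text
clock: 4.08
position: [445.4, -155.6, 16.6]
tcp_rot: [[0.998, -0.065, -0.001], [-0.065, -0.998, 0.0], [-0.001, -0.0, -1.0]]
contact_force: [0.5, -0.5, 0.3]
gripper_width: -0.2
grasp_force: 0.0
```

Run:
```python
from h import *
p,d=grab('scene','s3');P=world('scene',d)
s=readout.sense();T=s['position'];print(T,s['contact_force'])
for n in('s2','s3'):
    P=world('scene',np.load(n+'.npy'))
    if n=='s2': T2=np.array([445.1,-155.8,80.8])
    else: T2=T
    m=(np.hypot(P[...,0]-T2[0],P[...,1]-T2[1])<30)&(P[...,2]>30)
    print(n)
    for lo in range(0,160,10):
        k=m&(P[...,2]-T2[2]>=lo)&(P[...,2]-T2[2]<lo+10)
        if k.any():print(lo,k.sum(),(P[k].mean(0)-T2).round(0),(P[k].min(0)-T2).round(0),(P[k].max(0)-T2).round(0))
cv2.imwrite('pics/cs3.png',cv2.resize(p[160:310,160:320,::-1],None,fx=4,fy=4))
```

```text
[ 446.02719959 -155.97829677   17.21823682] [ 0.53067718 -0.02855513  0.69055662]
s2
20 2 [ 4. -1. 29.] [ 1. -4. 28.] [ 6.  2. 30.]
30 12 [ 6.  2. 36.] [ 2. -7. 33.] [ 9. 14. 40.]
40 24 [ 4. -3. 46.] [-10. -13.  41.] [ 9. 14. 50.]
50 25 [ 4. -3. 54.] [ -6. -13.  50.] [10. 14. 58.]
60 24 [ 7. -1. 64.] [  3. -14.  60.] [11. 13. 70.]
70 42 [ 7. -0. 76.] [-16. -28.  71.] [13. 27. 80.]
80 76 [ 3. -6. 84.] [-18. -30.  80.] [16. 28. 90.]
90 30 [ 8. -4. 95.] [-13. -27.  90.] [15. 28. 99.]
100 33 [ 12.  -1. 106.] [  3. -22. 101.] [ 18.  16. 110.]
110 42 [ 12.  -5. 115.] [  4. -26. 110.] [ 17.  27. 120.]
120 44 [ 12.  -3. 124.] [  4. -26. 120.] [ 20.  26. 130.]
130 42 [ 13. -12. 135.] [  3. -28. 131.] [ 21.  16. 139.]
140 6 [  7. -25. 143.] [  6. -29. 140.] [  9. -18. 147.]
s3
30 12 [ 8.  0. 37.] [  2. -10.  32.] [11. 15. 40.]
40 26 [ 6. -3. 45.] [ -7. -13.  41.] [12. 14. 50.]
50 24 [ 6. -2. 55.] [ -4. -13.  51.] [11. 15. 60.]
60 17 [ 8. -0. 64.] [  3. -12.  60.] [11. 18. 69.]
70 37 [ 9. -2. 76.] [ -2. -27.  70.] [15. 25. 80.]
80 68 [ 3. -6. 84.] [-14. -28.  80.] [15. 30. 90.]
90 28 [ 9. -2. 94.] [-14. -30.  90.] [16. 28. 99.]
100 34 [ 14.  -1. 106.] [  6. -19. 101.] [ 19.  16. 110.]
110 32 [ 13.  -5. 115.] [  5. -25. 110.] [ 19.  17. 119.]
120 36 [ 13.  -6. 124.] [  6. -27. 120.] [ 20.  17. 130.]
130 31 [ 14. -12. 134.] [  6. -28. 130.] [ 24.  18. 139.]
140 7 [  9. -26. 144.] [  6. -29. 140.] [ 12. -22. 148.]
```

View pics/cs3.png

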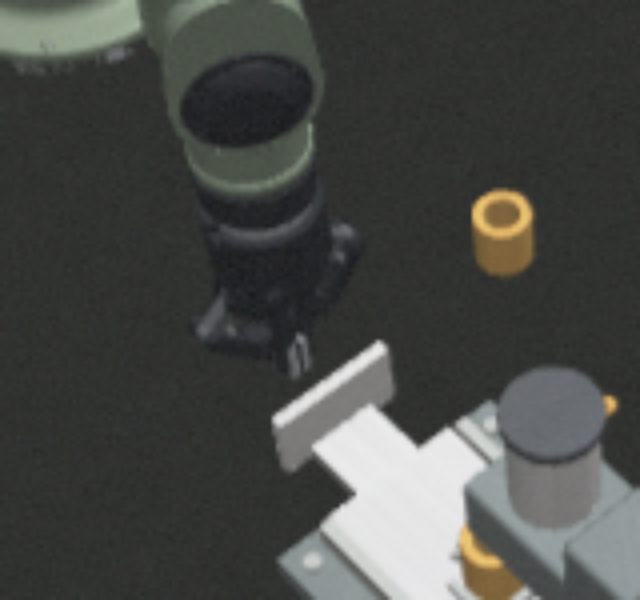

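The fingertips are about 31 mm above the reported TCP, so the tip is now at z≈48 and in front of the plate. Now I'll push.

>>> apply_moves:
  plan:
    - [[8, 0, 0, 0, 0, 0, 0], [16, 0, 0, 0, 0, 0, 0], [22, 0, 0, 0, 0, 0, 0], [25, 0, 0, 0, 0, 0, 0], [28, 0, 0, 0, 0, 0, 0], [31, 0, 0, 0, 0, 0, 0], [34, 0, 0, 0, 0, 0, 0], [37, 0, 0, 0, 0, 0, 0], [40, 0, 0, 0, 0, 0, 0], [43, 0, 0, 0, 0, 0, 0], [46, 0, 0, 0, 0, 0, 0], [49, 0, 0, 0, 0, 0, 0], [52, 0, 0, 0, 0, 0, 0], [55, 0, 0, 0, 0, 0, 0], [58, 0, 0, 0, 0, 0, 0], [61, 0, 0, 0, 0, 0, 0], [64, 0, 0, 0, 0, 0, 0], [67, 0, 0, 0, 0, 0, 0], [70, 0, 0, 0, 0, 0, 0], [73, 0, 0, 0, 0, 0, 0]]

```text
clock: 5.8
position: [518.0, -160.4, 16.4]
tcp_rot: [[0.998, -0.065, -0.0], [-0.065, -0.998, 0.0], [-0.0, 0.0, -1.0]]
contact_force: [-3.4, -2.2, -2.0]
gripper_width: -0.1
grasp_force: 1.7
```

```bash
cat > cp.py <<'E'
from h import *
import sys
p,d=grab('top',sys.argv[1]);P=world('top',d);Z=P[...,2]
m=np.zeros((480,640),bool);m[150:222,375:420]=1;m&=(abs(Z-78)<6)&(p[...,0]>150)&(p[...,2]<120)
print('coupling px',m.sum(),P[m].mean(0).round(1))
s=readout.sense();print(s['position'].round(1),s['contact_force'].round(1),s['clock'])
E
python3 cp.py t4
```

```text
coupling px 26 [ 675.9 -170.1   77.2]
[ 518.9 -160.4   16.6] [-1.7  0.4 -2.2] 5.85
```

>>> apply_moves:
  plan:
    - [[2, 0, 0, 0, 0, 0, 0], [4, 0, 0, 0, 0, 0, 0], [6, 0, 0, 0, 0, 0, 0], [8, 0, 0, 0, 0, 0, 0], [9.5, 0, 0, 0, 0, 0, 0], [11, 0, 0, 0, 0, 0, 0], [12.5, 0, 0, 0, 0, 0, 0], [14, 0, 0, 0, 0, 0, 0], [15, 0, 0, 0, 0, 0, 0]]

```text
clock: 6.6
position: [533.1, -161.4, 16.6]
tcp_rot: [[0.998, -0.065, 0.0], [-0.065, -0.998, 0.0], [0.0, -0.0, -1.0]]
contact_force: [-2.5, -0.4, -0.6]
gripper_width: -0.0
grasp_force: 1.5
```

>>> apply_moves:
  plan:
    - [[1, 0, 0, 0, 0, 0, 0], [2, 0, 0, 0, 0, 0, 0], [3, 0, 0, 0, 0, 0, 0], [4, 0, 0, 0, 0, 0, 0]]

```text
clock: 6.93
position: [535.2, -161.6, 16.6]
tcp_rot: [[0.998, -0.066, -0.003], [-0.066, -0.998, -0.0], [-0.003, 0.0, -1.0]]
contact_force: [-10.6, -1.0, 7.1]
gripper_width: -0.3
grasp_force: 5.1
```

>>> apply_moves:
  plan:
    - [[1, 0, 0, 0, 0, 0, 0], [2, 0, 0, 0, 0, 0, 0], [2, 0, 0, 0, 0, 0, 0]]

```text
clock: 7.18
position: [535.0, -161.5, 16.6]
tcp_rot: [[0.998, -0.066, -0.007], [-0.066, -0.998, -0.0], [-0.007, 0.001, -1.0]]
contact_force: [-13.5, 0.1, 9.2]
gripper_width: 0.1
grasp_force: 6.7
```

>>> apply_moves:
  plan:
    - [[-4, 0, 0, 0, 0, 0, 0], [-25, 0, 0, 0, 0, 0, 0], [-45, 0, 0, 0, 0, 0, 0], [-45, 0, -40, 0, 0, 0, 0], [-45, 0, -80, 0, 0, 0, 0], [-45, 0, -120, 0, 0, 0, 0], [-45, 0, -160, 0, 0, 0, 0], [-45, 0, -160, 0, 0, 0, 0], [-45, 0, -160, 0, 0, 0, 0]]

```text
clock: 7.93
position: [497.5, -160.0, 180.2]
tcp_rot: [[0.998, -0.065, 0.009], [-0.065, -0.998, -0.003], [0.009, 0.003, -1.0]]
contact_force: [-0.4, 0.7, -0.2]
gripper_width: -0.2
grasp_force: 0.0
```

```bash
python3 cp.py t5
python3 - <<'E'
from h import *
P=world('scene',np.load('s3.npy'));T=np.array([445.7,-155.8,16.9]);R=np.array([[.998,-.065],[-.065,-.998]])
q=(P-T);q[...,:2]=q[...,:2]@R
m=(abs(q[...,0])<35)&(abs(q[...,1])<75)&(q[...,2]>25)
for lo in range(25,140,5):
    k=m&(q[...,2]>=lo)&(q[...,2]<lo+5)
    if k.any():print(lo,k.sum(),'x',q[k][:,0].min().round(),q[k][:,0].max().round(),'y',q[k][:,1].min().round(),q[k][:,1].max().round())
E
```

```text
coupling px 0 [nan nan nan]
[ 495.8 -159.2  178. ] [-0.7 -0.1 -1.8] 7.9833
30 2 x 9.0 10.0 y -0.0 3.0
35 10 x 3.0 11.0 y -15.0 10.0
40 10 x -6.0 11.0 y -11.0 12.0
45 16 x -1.0 12.0 y -14.0 13.0
50 9 x -3.0 10.0 y -13.0 13.0
55 14 x -0.0 11.0 y -15.0 13.0
60 13 x 5.0 11.0 y -9.0 12.0
65 5 x 3.0 10.0 y -18.0 11.0
70 9 x 6.0 13.0 y -10.0 15.0
75 29 x -2.0 16.0 y -26.0 28.0
80 45 x -10.0 14.0 y -36.0 30.0
85 42 x -12.0 15.0 y -39.0 36.0
90 34 x -12.0 15.0 y -48.0 44.0
95 34 x -5.0 17.0 y -49.0 44.0
100 39 x -2.0 19.0 y -52.0 53.0
105 39 x 4.0 18.0 y -61.0 53.0
110 37 x 2.0 18.0 y -55.0 58.0
115 61 x -17.0 19.0 y -62.0 61.0
120 82 x -13.0 19.0 y -61.0 61.0
125 56 x -10.0 20.0 y -59.0 54.0
130 33 x -5.0 23.0 y -53.0 46.0
135 28 x -9.0 18.0 y -42.0 43.0cp.py:5: RuntimeWarning: Mean of empty slice.
  print('coupling px',m.sum(),P[m].mean(0).round(1))
  ret = um.true_divide(
```

>>> apply_moves:
  plan:
    - [[101, -398, 0, 0, 0, -9, 0], [101, -398, 0, 0, 0, -9, 0], [101, -398, 0, 0, 0, -9, 0], [101, -398, 0, 0, 0, -9, 0], [101, -398, 0, 0, 0, -9, 0], [101, -398, 0, 0, 0, -9, 0], [101, -398, 0, 0, 0, -9, 0], [101, -398, 0, 0, 0, -9, 0], [101, -398, 0, 0, 0, -9, 0], [101, -398, 0, 0, 0, -9, 0], [101, -398, 0, 0, 0, -9, 0], [101, -398, 0, 0, 0, -9, 0], [101, -398, 0, 0, 0, -9, 0], [101, -398, 30, 0, 0, -9, 0], [101, -398, 30, 0, 0, -9, 0], [101, -398, 30, 0, 0, -9, 0]]

```text
clock: 9.32
position: [625.2, 189.7, 144.4]
tcp_rot: [[0.986, 0.165, -0.012], [0.165, -0.986, 0.032], [-0.006, -0.033, -0.999]]
contact_force: [-0.3, -0.2, 0.2]
gripper_width: -0.2
grasp_force: 0.0
```

Run:
```python
from h import *
p,d=grab('scene','s6');P=world('scene',d)
s=readout.sense();T=s['position'];print(T,s['tcp_rot'].round(3),s['contact_force'])
q=P-T;m=(np.hypot(q[...,0],q[...,1])<28)&(P[...,2]>140)
for lo in range(0,80,5):
    k=m&(q[...,2]>=lo)&(q[...,2]<lo+5)
    if k.any():print(lo,k.sum(),q[k].min(0).round(),q[k].max(0).round())
Z=P[...,2];m=np.zeros((480,640),bool);m[200:320,220:330]=1
k=m&(abs(Z-74)<6)&(P[...,0]<580)&(abs(P[...,1]+162)<55);print('plate',k.sum(),np.percentile(P[k],[5,50,95],axis=0).round(0))
b=m&(p[...,0]>130)&(p[...,2]<90)&(P[...,0]>600);print('brass',b.sum(),np.percentile(P[b],[5,50,95],axis=0).round(0))
cv2.imwrite('pics/c6.png',np.hstack([cv2.resize(x,(400,400),interpolation=cv2.INTER_CUBIC) for x in (p[220:340,220:340,::-1],p[130:260,320:450,::-1])]))
```

```text
[626.03365362 190.27201168 145.60258399] [[ 0.986  0.165 -0.01 ]
 [ 0.166 -0.986  0.032]
 [-0.004 -0.033 -0.999]] [-1.20612733 -0.1185323  -0.15537862]
25 1 [ 8. -0. 30.] [ 8. -0. 30.]
30 6 [ -3. -12.  31.] [10. -2. 34.]
35 7 [ -4. -12.  36.] [10.  6. 40.]
40 11 [ -6. -16.  40.] [12.  5. 45.]
45 14 [ -1. -17.  45.] [11.  4. 50.]
50 12 [ -5. -15.  50.] [11.  5. 55.]
55 6 [  7. -12.  56.] [11.  0. 59.]
60 6 [ 7. -7. 61.] [10. 12. 65.]
65 1 [ 9.  6. 67.] [ 9.  6. 67.]
70 6 [  8. -14.  70.] [14.  8. 75.]
75 16 [ -8. -15.  75.] [14. 24. 80.]
plate 157 [[ 546. -206.   70.]
 [ 552. -167.   76.]
 [ 557. -125.   79.]]
brass 21 [[ 696. -196.   55.]
 [ 712. -188.   77.]
 [ 724. -135.  249.]]
```

View pics/c6.png

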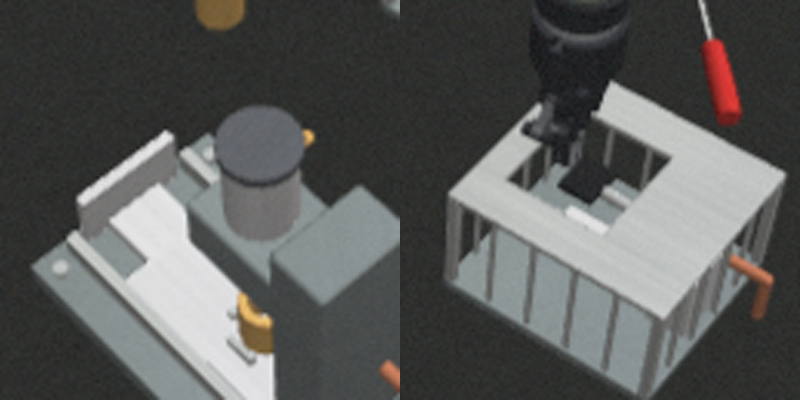

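The tray is home: the plate moved about 60 mm and the coupling stands upright. The last move was rate-limited and stopped short, so I'll let it settle.

>>> apply_moves:
  plan:
    - [[0, 0, 0, 0, 0, 0, 0], [0, 0, 0, 0, 0, 0, 0]]

```text
clock: 9.53
position: [628.0, 190.5, 147.7]
tcp_rot: [[0.986, 0.165, -0.005], [0.166, -0.986, 0.032], [0.0, -0.033, -0.999]]
contact_force: [0.5, 0.2, 0.1]
gripper_width: 0.1
grasp_force: 0.0
```

```bash
cat > st.py <<'E'
import sys
from h import *
from scipy.spatial.transform import Rotation as Ro
s=readout.sense();T=s['position'];R=s['tcp_rot'];a=np.deg2rad(5.3)
G=np.array([[np.cos(a),np.sin(a),0],[np.sin(a),-np.cos(a),0],[0,0,-1]])
t=np.array(eval(sys.argv[1]));print(T.round(1),R.round(3).tolist(),s['contact_force'].round(1),s['joints'].round(2))
print('shift',(R.T@(t-T)).round(1),'turn',np.rad2deg(Ro.from_matrix(R.T@G).as_rotvec()).round(2))
E
python3 st.py 621.5,231,150
```

```text
[628.  190.5 147.7] [[0.986, 0.165, -0.005], [0.166, -0.986, 0.032], [0.0, -0.033, -0.999]] [0.5 0.2 0.1] [0.17 0.56 0.03 1.04 0.03 3.14]
shift [  0.3 -41.1  -0.9] turn [-1.89  0.06  4.23]
```

```bash
sed -i 's/deg2rad(5.3)/deg2rad(30)/' st.py; python3 st.py 621.5,231,150
```

```text
[628.  190.5 147.7] [[0.986, 0.165, -0.005], [0.166, -0.986, 0.032], [0.0, -0.033, -0.999]] [0.5 0.2 0.1] [0.17 0.56 0.03 1.04 0.03 3.14]
shift [  0.3 -41.1  -0.9] turn [ -1.86  -0.35 -20.47]
```

>>> apply_moves:
  plan:
    - [[0, 0, 0, -0.6, -0.1, -7, 0], [0, 0, 0, -1.2, -0.2, -14, 0], [0, 0, 0, -1.9, -0.35, -20.5, 0], [0, -20, 0, -1.9, -0.35, -20.5, 0], [0, -41, 0, -1.9, -0.35, -20.5, 0], [0, -41, 0, -1.9, -0.35, -20.5, 0], [0, -41, 0, -1.9, -0.35, -20.5, 0], [0, -41, 0, -1.9, -0.35, -20.5, 0]]

```text
clock: 10.2
position: [621.1, 230.8, 148.6]
tcp_rot: [[0.866, 0.501, -0.0], [0.501, -0.866, -0.001], [-0.001, 0.001, -1.0]]
contact_force: [0.3, 0.2, 0.1]
gripper_width: 0.1
grasp_force: 0.0
```

```bash
python3 st.py 621.5,231,95
python3 - <<'E'
from h import *
p,d=grab('scene','s7');P=world('scene',d);T=readout.sense()['position']
q=P-T;m=(np.hypot(q[...,0],q[...,1])<28)&(P[...,2]>140)
for lo in range(20,70,5):
    k=m&(q[...,2]>=lo)&(q[...,2]<lo+5)
    if k.any():print(lo,k.sum(),q[k].min(0).round(),q[k].max(0).round())
cv2.imwrite('pics/c7.png',cv2.resize(p[130:260,320:450,::-1],(600,600),interpolation=cv2.INTER_CUBIC))
E
```

```text
[621.1 230.8 148.6] [[0.866, 0.501, -0.0], [0.501, -0.866, -0.001], [-0.001, 0.001, -1.0]] [0.3 0.2 0.1] [ 0.24  0.57  0.05  1.05 -0.    2.86]
shift [ 0.5 -0.  53.6] turn [0.05 0.04 0.05]
25 2 [-0. -4. 29.] [ 7.  4. 30.]
30 2 [-5. -7. 30.] [-2. -6. 33.]
35 7 [ -9. -13.  35.] [11. -5. 40.]
40 11 [ -3. -13.  40.] [13.  3. 44.]
45 14 [ -7. -14.  46.] [14. 10. 50.]
50 8 [ -4. -14.  50.] [ 9. -2. 54.]
55 5 [ -0. -14.  56.] [12. -7. 60.]
60 2 [  9. -12.  61.] [ 11. -10.  61.]
```

View pics/c7.png

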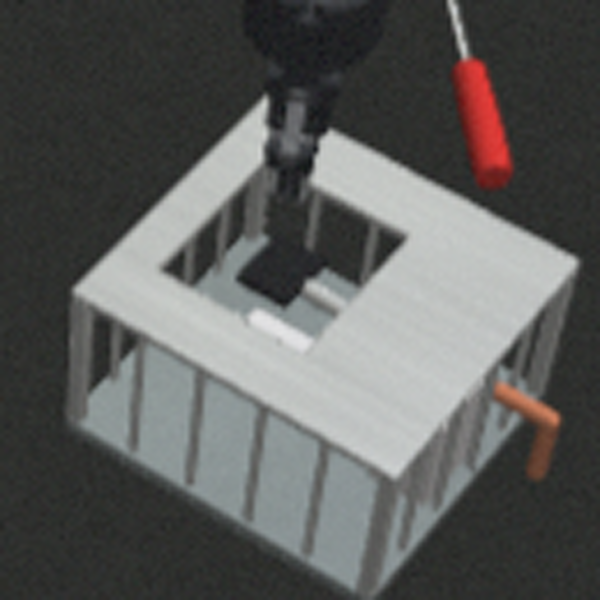

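The picture shows the fingers hanging above the paddle, which is near (285,265) in the crop, inside the window. I'll press down now.

>>> apply_moves:
  plan:
    - [[0, 0, 20, 0, 0, 0, 0], [0, 0, 40, 0, 0, 0, 0], [0, 0, 50, 0, 0, 0, 0], [0, 0, 54, 0, 0, 0, 0], [0, 0, 56, 0, 0, 0, 0], [0, 0, 58, 0, 0, 0, 0], [0, 0, 60, 0, 0, 0, 0], [0, 0, 62, 0, 0, 0, 0], [0, 0, 64, 0, 0, 0, 0], [0, 0, 66, 0, 0, 0, 0], [0, 0, 68, 0, 0, 0, 0], [0, 0, 70, 0, 0, 0, 0], [0, 0, 72, 0, 0, 0, 0], [0, 0, 74, 0, 0, 0, 0]]

```text
clock: 11.42
position: [620.2, 230.8, 75.2]
tcp_rot: [[0.866, 0.501, -0.001], [0.501, -0.866, -0.001], [-0.002, 0.0, -1.0]]
contact_force: [-3.9, -2.2, 4.9]
gripper_width: -0.1
grasp_force: 3.1
```

>>> apply_moves:
  plan:
    - [[0, 0, 1.5, 0, 0, 0, 0], [0, 0, 3, 0, 0, 0, 0], [0, 0, 4.5, 0, 0, 0, 0], [0, 0, 6, 0, 0, 0, 0], [0, 0, 7.5, 0, 0, 0, 0], [0, 0, 8.5, 0, 0, 0, 0], [0, 0, 9.5, 0, 0, 0, 0]]

```text
clock: 12.0
position: [620.3, 230.8, 65.3]
tcp_rot: [[0.866, 0.501, -0.001], [0.501, -0.866, -0.001], [-0.002, 0.0, -1.0]]
contact_force: [-3.7, -2.0, 5.0]
gripper_width: 0.2
grasp_force: 2.9
```

>>> apply_moves:
  plan:
    - [[0, 0, 1, 0, 0, 0, 0], [0, 0, 2, 0, 0, 0, 0], [0, 0, 3, 0, 0, 0, 0], [0, 0, 4, 0, 0, 0, 0]]

```text
clock: 12.33
position: [620.6, 230.8, 64.0]
tcp_rot: [[0.866, 0.501, 0.0], [0.501, -0.866, -0.001], [-0.0, 0.001, -1.0]]
contact_force: [-12.7, -4.1, 29.0]
gripper_width: 0.1
grasp_force: 15.3
```

A hard stop at tip z≈95, with the force jumping to 29 N, fits a fully down lever. I'll come straight out.

>>> apply_moves:
  plan:
    - [[0, 0, 0, 0, 0, 0, 0], [0, 0, -10, 0, 0, 0, 0], [0, 0, -40, 0, 0, 0, 0], [0, 0, -80, 0, 0, 0, 0], [0, 0, -120, 0, 0, 0, 0], [-40, 0, -150, 0, 0, 0, 0], [-80, 0, -150, 0, 0, 0, 0], [-120, 0, -150, 0, 0, 0, 0], [-160, 0, -150, 0, 0, 0, 0], [-160, 0, -150, 0, 0, 0, 0], [-160, 0, -150, 0, 0, 0, 0]]

```text
clock: 13.25
position: [480.6, 150.2, 211.1]
tcp_rot: [[0.866, 0.5, -0.001], [0.5, -0.866, -0.001], [-0.001, 0.0, -1.0]]
contact_force: [1.0, -0.3, 0.7]
gripper_width: 0.2
grasp_force: 0.0
```

Run:
```python
from h import *
p,d=grab('top','t8');p2,d2=grab('scene','s8')
for n,D in(('top',(np.load('top0.npy'),d)),('scene',(np.load('scene0.npy'),d2))):
    for dd,pic in zip(D,(cv2.imread(f'pics/{n}0.png')[:,:,::-1],p if n=='top' else p2)):
        P=world(n,dd);k=(abs(P[...,0]-623)<16)&(abs(P[...,1]-231)<18)&(pic.max(2)<75)&(P[...,2]>70)&(P[...,2]<128)
        print(n,'paddle z',k.sum(),np.median(P[k][:,2]).round(1))
        k=(np.hypot(P[...,0]-709,P[...,1]+173)<26)&(P[...,2]>230);print(' cyl',k.sum())
print(readout.sense()['contact_force'],readout.sense()['position'])
a=[cv2.resize(x,(400,400),interpolation=cv2.INTER_CUBIC) for x in (p2[220:340,220:340,::-1],p2[130:260,320:450,::-1])]
cv2.imwrite('pics/c8.png',np.hstack(a))
```

```text
top paddle z 190 118.2
 cyl 537
top paddle z 190 93.1
 cyl 535
scene paddle z 110 119.1
 cyl 480
scene paddle z 97 94.7
 cyl 467
[ 0.06052326 -0.63088098  0.42495958] [484.10574708 151.23956797 211.56429805]
```

View pics/c8.png

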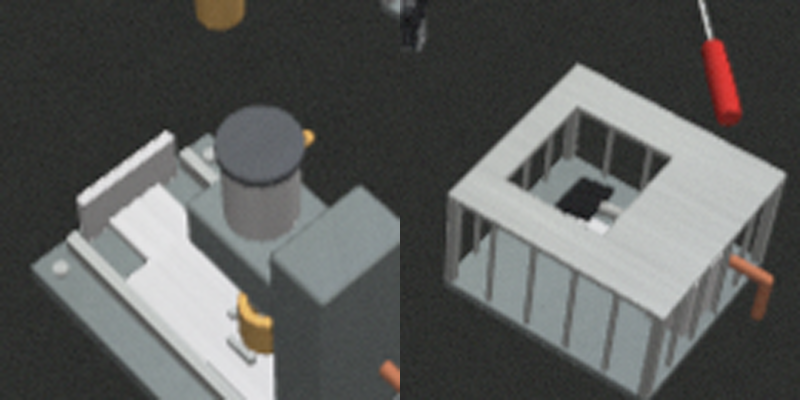

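The top camera puts the paddle at 93.1 mm, which is fully down. The tray is home, the coupling is upright and the arm is clear, so I'll hand in.

```bash
python3 -c "
from workcell import robot
print(robot.finish_job())"
```

```text
the job is handed in; nothing more can be done
None
```

I handed the job in: the tray is home at its stop with the coupling upright, the lever is fully down (paddle at 93 mm), and the arm came out with no sign of touching the guard; the ram itself was out of the cameras' view.

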